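# Close the eyelet tin, then lift off the outer cover only

### The arm

A 6-joint arm with a two-finger parallel gripper is mounted at the origin on the work surface. World frame = base frame: x ahead of the robot, y to its left, z up, the work surface at z = 0. Lengths are in mm, angles in rad, forces in N, time in s.
With the tool pointing down it reaches from about 275 to 825 mm from the base axis. Payload 4.9 kg.
Tool frame: the origin (TCP) lies at the very end of the fingers, on their centre line; the grasp point (between the pads) lies 19 mm behind it; z points along the fingers, y is the line along which they close (so a half turn about z gives the same grasp; the last joint's range is limited). The gripper opens to 85 mm and grips with 20 to 120 N. Pads are 22 mm wide; open, the fingers measure 114 mm over their backs; the gripper's body (76 mm by 85 mm) begins 54 mm behind the grasp point. The pads swing forward as they close: fully open they stand 13 mm farther back than shut.
Start: joints at [-1.291, 0.326, -0.193, 1.052, 0, 1.437], TCP at [221.164, -503.592, 231.281] pointing down, gripper open.
Joint ranges: [-2.65, 2.65], [-0.97, 1.79], [-1.3, 1.35], [-1.93, 2.1], [-1.47, 1.37], [-3.14, 3.14]. Speed limits (rad/s): [2.57, 2.57, 3.14, 3.14, 3.14, 3.14].

### API

Orientations are given as [roll, pitch, yaw] about the fixed x, y, z axes, in that order (R = Rz(yaw) Ry(pitch) Rx(roll)).
In Python, from bench import bot, solve_ik, imaging gives the robot as it stands. Calls block until the motion is done:
- bot.move_ptp(position, orientation): joint-space move of the TCP to a pose.
- bot.movel(position, rot=None, max_speed=150, threshold=None): straight line of the TCP; rot=None keeps the orientation; max_speed is the mean speed in mm/s. With threshold (N) it stops when the force on the tool has changed by that much, and returns True; else False.
- bot.move_j(angles): joint-space move.
- bot.grip(opening, effort=None): opening from 0.0 (shut) to 1.0 (fully open); effort is the grip in N (None keeps the last); returns when the fingers have stopped.
- bot.dwell(seconds).
- solve_ik(position, orientation): joint angles nearest the present ones, or None.
- bot.get_state(): the state.
- imaging.capture(name): name is "scene" or "top"; returns the picture (400x640x3 uint8, blue, green, red); there is no depth.
- imaging.camera_model(name): a dict with "K" (3x3 intrinsics, pixels), "k1" (the pictures are not rectified: a ray, as slopes to the right and down, at radius r is drawn at 1 + k1 r^2 times it, then the intrinsics apply), "position" and "rotation" of the camera in the world. Camera axes: x right, y up, looking along -z (the intrinsics and any distortion apply to the point x, -y, -z); pixel columns grow to the right and rows downward; lengths in mm; the calibration is good to about 2 mm. A picture is of the moment at which its call begins. camera_model takes no time and is no camera call.
A pose or a line that the arm cannot do raises bot.IKError and nothing moves.
- bot.sign_off(): hands the job in; it is judged then, once.
The state is a dict: "t": time; "qpos": joint angles; "joint_velocities": joint speeds; "effort": joint torques, N m; "tcp_pos": TCP position; "orientation": TCP orientation; "contact_force": force on the tool from outside, world axes, zero at the start; "wrist_torque": the same for the moment, N m; "opening": opening from 0.0 (shut) to 1.0 (fully open); "gripper_force": force on a finger pad.
Only numpy, scipy, OpenCV 4.12 (cv2) and the standard library are available. Lean on these libraries where they do the work, as an engineer would, in place of code of your own. Each camera call takes 0.05 s, during which the arm holds its last target. There are 200 camera calls.

### The job

Put the lid pair, still locked together by its wing nut, on the open eyelet tin and lower it until it is fully home. Then turn the wing nut counter-clockwise to its stop so that it lines up with the slot, and lift the outer cover alone by one of its grips, leaving the inner lid fully seated and undisturbed; do not unlock the pair away from the tin, and leave the other things on the bench alone. Finish while still holding the cover in the gripper, level, about 10 cm straight above where it sat on the tin.

Things in the scene. Friction and masses are not known exactly. Their poses are not given: they have to be found in the camera images.
- tin: Open-topped rectangular steel tin fixed to the bench, 170 (its x) x 116 (its y) mm outside, 70 mm high, walls 4 mm, mouth 162 x 108 mm; origin at the centre of its underside. The only open tin or box of this size within the middle of the bench.
- inner_lid: Steel inner lid, under the cover; the pair starts standing on the bench. Origin: centre of its underside. Plug 154 (x) x 100 (y) x 14 mm, lower edges round, 4 mm play per side in the tin's mouth, either way round. Above it a flange 178 x 124 x 3 mm: its underside rests on the tin's rim (home: origin 56 mm above the tin's), its top at 17 mm carries the cover. About 0.35 kg.
- wing_nut (a joint): Captive brass wing nut on the inner lid's axis: upright bar 44 long, 12 thick, from 23 to 53 mm above that lid's origin. Rad, counter-clockwise from above; the bar's length lies (0.271 + value) from the lid's x axis. Starts 0 to 0.25: locked. At 1.3, its stop, it lies along y, in line with the cover's slot. Stays where left (0.08 N m); the locked pair can be carried by it.
- nut_top (a point): Centre of the wing nut's top face, on its axis, 53 mm above the inner lid's origin; its axes turn with the nut.
- cover: Outer aluminium lid 190 (x) x 136 (y) mm. Origin: centre of its plate's underside, 17 mm above the inner lid's when nested. Plate 4 mm; skirt 12 mm down, 3 mm play round the flange. Slot 26 (x) x 58 (y) mm at its centre for the wing nut. Two equal black upright grips at x = +70 and -70 mm, y = 0: 10 thick (x), 44 long (y), 4 to 32 mm above the origin. Either lifts it. About 0.18 kg.
- tape_roll: roll of masking tape lying flat, 96 mm across, 25 mm high. Not to be disturbed.
- jar: closed glass jar, 60 mm across, 75 mm high. Not to be disturbed.
- spray_a: white spray can, 60 mm across, 190 mm high. Not to be disturbed.
- spray_b: bare metal spray can, 54 mm across, 150 mm high. Not to be disturbed.
- screwdriver: screwdriver lying at the left. Not to be disturbed.
- wrench: wrench lying at the right. Not to be disturbed.
- carton: cardboard carton 80 x 110 x 60 mm. Not to be disturbed.
There are look-alikes about, which are no part of the job. What is shaped like the inner_lid but blue is not meant. Leave any turquoise look-alike of the cover alone.

How it is judged (in metres and radians):
On the way, in this order (a step that is already met when the one before it is completed fails the run):
1. the locked lid pair is fully home on the tin (z of inner_lid in the frame of tin between 0.05 and 0.0595 m and horizontal distance between inner_lid and tin below 0.009 m and angle between the x axis of inner_lid and the x axis of tin, either way round below 0.12 rad and angle between inner_lid's own z axis and vertical below 0.06 rad and z of cover in the frame of inner_lid below 0.021 m and value of joint wing_nut below 0.6 rad), for 0.2 s.
2. the wing nut is turned to its stop, the inner lid still seated and the cover still on it (z of inner_lid in the frame of tin between 0.05 and 0.0595 m and horizontal distance between inner_lid and tin below 0.009 m and angle between the x axis of inner_lid and the x axis of tin, either way round below 0.12 rad and angle between inner_lid's own z axis and vertical below 0.06 rad and z of cover in the frame of inner_lid below 0.021 m and value of joint wing_nut above 1.15 rad), for 0.2 s.
At the end, for the whole second after the job is handed in: Inner lid fully home on the tin (3.5 mm in height, 9 mm sideways, 0.12 rad), wing nut open (over 1.15 rad); the fingers hold the cover still 60 to 150 mm above its seat, within 50 mm sideways of the tin's centre, level within 0.2 rad, touching neither inner lid nor tin (z of inner_lid in the frame of tin between 0.05 and 0.0595 m and horizontal distance between inner_lid and tin below 0.009 m and angle between the x axis of inner_lid and the x axis of tin, either way round below 0.12 rad and angle between inner_lid's own z axis and vertical below 0.06 rad and z of cover in the frame of tin between 0.133 and 0.223 m and horizontal distance between cover and tin below 0.05 m and angle between cover's own z axis and vertical below 0.2 rad and contact force between the fingers and cover above 2 N and contact force between cover and inner_lid below 0.05 N and contact force between cover and tin below 0.05 N and linear speed of cover below 0.03 m/s and linear speed of inner_lid below 0.02 m/s and value of joint wing_nut above 1.15 rad); the arm keeps its last pose, push and grip.
It fails at once if the inner lid is off its seat on the tin (raised over 5 mm) while the wing nut is unlocked (value of joint wing_nut above 0.7 rad and (z of inner_lid in the frame of tin above 0.061 m or z of inner_lid in the frame of tin below 0.05 m or horizontal distance between inner_lid and tin above 0.02 m)).
It fails at once if a bystander is moved more than 30 mm (distance of any of tape_roll, jar, spray_a, spray_b, screwdriver, wrench, carton from where it was at the start of the episode above 0.03 m).
It also fails if it takes over 56 s, if anything falls off the work surface, if the arm or the gripper's body presses on something with over 40 N, if the wrist force passes 120 N, or if a joint passes its speed limit or range.

## Working session

There is one attempt and no reset: what is moved stays moved. The work goes in short steps, each a Python script; the robot and the scene stay as the last script left them, time stands still between calls to the robot, and variables do not carry over. Pictures are saved under pics/ and viewed, at most 10 in all, crops included, and the job is handed in when it is done.

```bash
mkdir -p pics; ls
cat > h.py <<'E'
import numpy as np, cv2
from bench import bot, solve_ik, imaging
def ray(cam,u,v):
    m=imaging.camera_model(cam);K=np.array(m["K"]);D=np.array([m["k1"],0,0,0,0.])
    p=cv2.undistortPoints(np.array([[[u,v]]],float),K,D,)[0,0]
    return np.array(m["position"],float),np.array(m["rotation"])@np.array([p[0],-p[1],-1.])
def at(cam,u,v,z):
    o,d=ray(cam,u,v);return o+d*(z-o[2])/d[2]
def proj(cam,P):
    m=imaging.camera_model(cam);K=np.array(m["K"])
    q=(np.atleast_2d(P)-m["position"])@np.array(m["rotation"])
    s=np.c_[q[:,0],-q[:,1]]/-q[:,2:];r2=(s**2).sum(1)[:,None]
    s=s*(1+m["k1"]*r2)
    return s@K[:2,:2].T+K[:2,2]
def grab(cam,name,crop=None,f=1):
    im=imaging.capture(cam)
    if crop: x0,y0,x1,y1=crop; im=im[y0:y1,x0:x1]
    if f!=1: im=cv2.resize(im,None,fx=f,fy=f,interpolation=cv2.INTER_CUBIC)
    cv2.imwrite("pics/"+name,im)
E
python3 - <<'E'
from h import *
grab("top","top0.png",None,1.25);grab("scene","scene0.png",None,1.25)
for c in("top","scene"):print(imaging.camera_model(c))
print(bot.get_state())
E
```

```text
pics
{'K': array([[452.67872113,   0.        , 318.94963897],
       [  0.        , 452.67872113, 198.36511131],
       [  0.        ,   0.        ,   1.        ]]), 'k1': -0.0954718693159341, 'position': array([ 309.45007925,  -18.35542245, 1458.36477154]), 'rotation': array([ 0.13290195,  0.02954208, -1.5885839 ])}
{'K': array([[482.27458613,   0.        , 317.1844045 ],
       [  0.        , 482.27458613, 202.17727072],
       [  0.        ,   0.        ,   1.        ]]), 'k1': 0.04504772856607841, 'position': array([1221.81261237, -608.17074801, 1059.01040448]), 'rotation': array([ 7.52012874e-01, -4.44631975e-04,  8.81381793e-01])}
{'t': 0.1, 'qpos': array([-1.29120195e+00,  3.26873913e-01, -1.93479245e-01,  1.05199983e+00,
       -1.70999898e-05,  1.43660448e+00]), 'joint_velocities': array([ 0.00010037, -0.00104793,  0.00131587, -0.00126458, -0.00068604,
        0.00052329]), 'effort': array([ 2.67611631e-04, -4.44238794e+01,  2.63038427e+01,  7.85497046e-03,
       -1.29062005e-04,  1.14242567e-06]), 'tcp_pos': array([ 221.00860514, -503.07490764,  230.57963889]), 'orientation': array([-3.14004770e+00, -1.91318923e-04,  4.13786092e-01]), 'contact_force': array([0.01995106, 0.43840283, 0.9297673 ]), 'wrist_torque': array([-0.02145415,  0.03308955,  0.003455  ]), 'gripper_force': 0.0, 'opening': 1.0021318156047023}
```

View pics/top0.png

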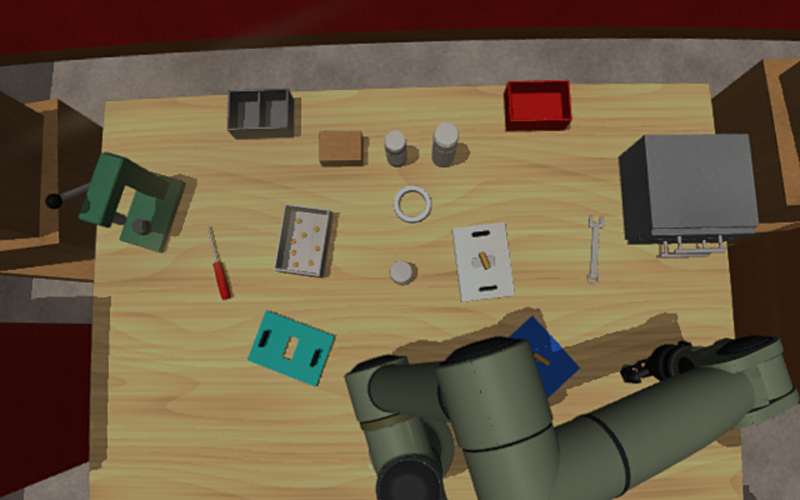

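View pics/scene0.png

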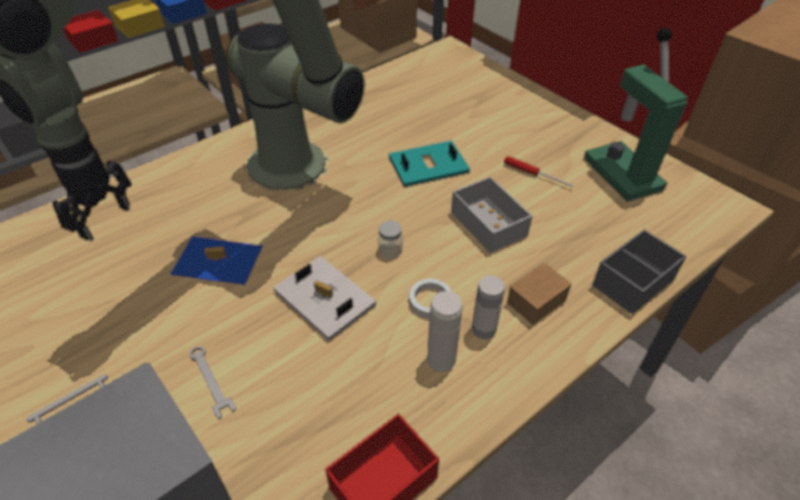

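Top view (800 px): candidates for the pair are the grey/white cover with brass nut (484,260), a turquoise cover (291,348) and a blue inner lid (540,357). Candidates for the tin are the grey tin with eyelets (304,241), a divided dark box (260,112) and a red box (538,105). By the description I choose the pair at (484,260) and the tin at (304,241). Next is one close crop of both.

```bash
sed -i 's/^import numpy as np, cv2/import numpy as np, cv2\nfrom scipy.spatial.transform import Rotation as Ro/; s/np.array(m\["rotation"\])/Ro.from_euler("xyz",m["rotation"]).as_matrix()/' h.py
python3 - <<'E'
from h import *
im=imaging.capture("top")
a=cv2.resize(im[155:255,210:270],None,fx=6,fy=6,interpolation=cv2.INTER_CUBIC)
b=cv2.resize(im[165:265,355:425],None,fx=6,fy=6,interpolation=cv2.INTER_CUBIC)
cv2.imwrite("pics/c1.png",np.hstack([a,b]))
print(at("top",304/1.25,241/1.25,70),at("top",484/1.25,260/1.25,35))
print(at("scene",490/1.25,215/1.25,40),at("scene",323/1.25,289/1.25,53))
E
```

```text
[518.53073156 255.80241664  70.        ] [ 465.16668788 -194.68739745   35.        ]
[534.76560598 256.37638103  40.        ] [ 477.88964482 -200.16346198   53.        ]
```

View pics/c1.png

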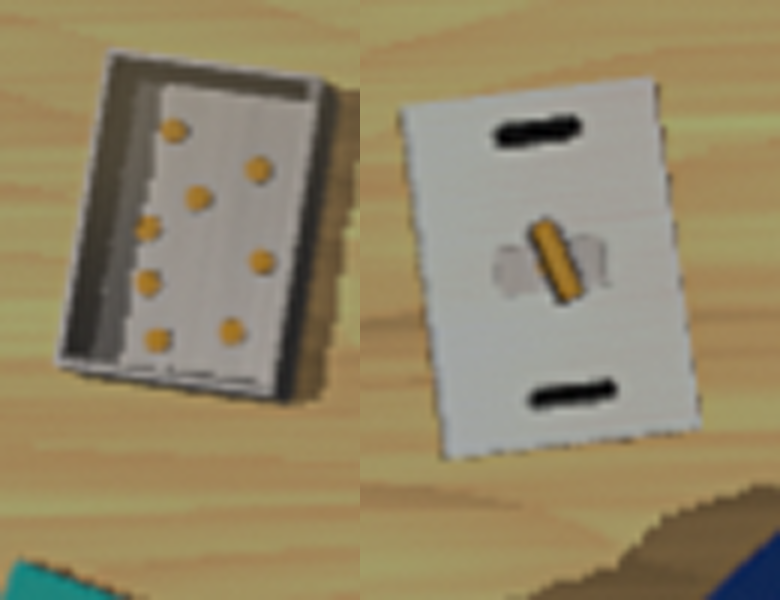

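The crop confirms it: the tin with eyelets has rim corners at crop (108,50),(325,78),(272,398),(60,364). The grey cover has corners (400,104),(655,78),(702,427),(448,460), with the nut running from (543,220) to (570,300). I'll fit poses from these corners and get a scene crop for a second estimate.

```bash
cat >> h.py <<'E'
from scipy.optimize import least_squares
def fit(cam,px,L,W,z,g):
    """x,y,yaw of a level LxW rectangle from 4 corners px in order (+,+),(+,-),(-,-),(-,+)"""
    c=np.array([[1,1],[1,-1],[-1,-1],[-1,1]])*[L/2,W/2]
    def P(q):
        s,k=np.sin(q[2]),np.cos(q[2]);return np.c_[c@np.array([[k,s],[-s,k]])+q[:2],np.full(4,z)]
    r=least_squares(lambda q:(proj(cam,P(q))-px).ravel(),g)
    return r.x,np.abs(r.fun).max()
E
python3 - <<'E'
from h import *
f=lambda a,x0,y0:(np.array(a,float)+.5)/6-.5+[x0,y0]
# image up = +x, image left = +y
tin=f([(108,50),(325,78),(272,398),(60,364)],210,155)
cov=f([(40,104),(295,78),(342,427),(88,460)],355,165)
print(fit("top",tin,170,116,70,[518,255,0]))
print(fit("top",cov,190,136,21,[465,-195,0]))
for p in f([(543-360,220),(570-360,300)],355,165): print(at("top",*p,53))
print(at("top",*f([(556.5-360,260)],355,165)[0],53))
im=imaging.capture("scene")
a=cv2.resize(im[135:205,355:430],None,fx=5,fy=5,interpolation=cv2.INTER_CUBIC)
b=cv2.resize(im[200:275,215:305],None,fx=5,fy=5,interpolation=cv2.INTER_CUBIC)
b[:,0]=0
o=np.zeros((375,825,3),np.uint8);o[:350,:375]=a;o[:,375:]=b
cv2.imwrite("pics/c2.png",o[:,:800])
E
```

```text
(array([ 5.22923102e+02,  2.61541489e+02, -1.57098932e-01]), np.float64(0.6970053816696975))
(array([ 4.63913047e+02, -1.94027833e+02,  9.58198814e-02]), np.float64(0.3149910682134873))
[ 484.54207309 -186.63735236   53.        ]
[ 442.43582997 -199.11462649   53.        ]
[ 463.44969615 -192.88291734   53.        ]
```

View pics/c2.png

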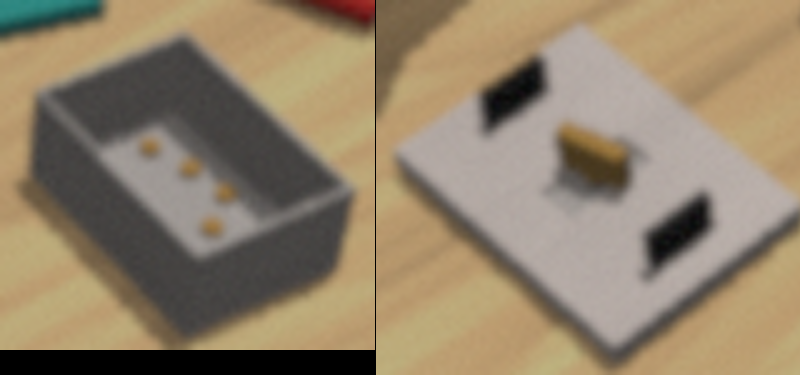

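Scene crop: tin rim corners at right (353,190), near (200,258), left (38,95) and far (185,37). Cover corners at (803,207),(612,355),(397,155),(583,25); the nut's top runs from (560,127) to (630,165).

Run:
```python
from h import *
f=lambda a,x0,y0:(np.array(a,float)+.5)/5-.5+[x0,y0]
tin=f([(353,190),(200,258),(38,95),(185,37)],355,135)
cov=f([(803-375,207),(612-375,355),(397-375,155),(583-375,25)],215,200)
print(fit("scene",tin,170,116,70,[518,255,0]))
print(fit("scene",cov,190,136,21,[465,-195,0]))
n=[at("scene",*p,53) for p in f([(562-375,127),(628-375,163)],215,200)]
d=n[1]-n[0];print(n,np.arctan2(d[1],d[0]),np.hypot(*d[:2]),(n[0]+n[1])/2)
# automated nut mask, top view: principal axis of brass pixels
im=imaging.capture("top")[165:265,355:425]
h=cv2.cvtColor(im,cv2.COLOR_BGR2HSV)
m=((h[...,1]>140)&(h[...,0]>10)&(h[...,0]<28)); m[:30]=0;m[58:]=0;m[:,:20]=0;m[:,45:]=0
y,x=np.nonzero(m);P=np.array([at("top",a+355,b+165,53)[:2] for a,b in zip(x,y)])
c=P.mean(0);w,v=np.linalg.eigh(np.cov((P-c).T));v=v[:,1];print(len(x),c,np.arctan(v[1]/v[0]))
```

```text
(array([ 5.28606677e+02,  2.62107920e+02, -1.57458913e-01]), np.float64(0.9146329292566691))
(array([ 4.68692483e+02, -1.94955244e+02,  8.65008656e-02]), np.float64(0.6456899702633905))
[array([ 448.66431923, -201.08435964,   53.        ]), array([ 492.43041569, -188.03189867,   53.        ])] 0.2898342080246175 45.67097477371746 [ 470.54736746 -194.55812915   53.        ]
52 [ 463.2133433  -192.19184571] 0.34535941987673807
```

Run:
```python
from h import *
for n,u,v,z in(("sprayA",445,130,190),("sprayB",395,138,150),("jar",401,270,75)):print(n,at("top",u/1.25,v/1.25,z))
R=[np.pi,0,.36-np.pi]
bot.grip(.5,60)
bot.move_ptp([466,-194,140],R)
print(bot.get_state()["qpos"][5])
print(bot.movel([466,-194,29],max_speed=80,threshold=12))
bot.grip(0,60)
s=bot.get_state();print(s["t"],s["tcp_pos"],s["opening"],s["gripper_force"],s["contact_force"],s["orientation"])
bot.movel([466,-194,170],max_speed=100)
s=bot.get_state();print(s["t"],s["tcp_pos"],s["opening"],s["gripper_force"],s["contact_force"],s["wrist_torque"])
```

```text
sprayA [754.98649341 -96.90968355 190.        ]
sprayB [752.10710772  21.3136534  150.        ]
jar [440.46030797  14.51845116  75.        ]
-0.9005428740707511
False
4.675 [ 466.1771171  -193.84029573   29.4835641 ] 0.1243939758108 58.803293108940125 [-0.91776368  1.11745786  5.56621038] [-3.14158865e+00  5.80569922e-04 -2.78131102e+00]
6.2333 [ 465.53148756 -193.76052662  169.32189472] 0.12566844538414912 58.38714301586151 [ 0.03267634  0.55726768 -5.53964521] [-0.0077946   0.01559852 -0.00693441]
```

Run:
```python
from h import *
R=[np.pi,0,.36-.248-np.pi]
bot.movel([525.4,262.3,175],R,max_speed=150)
bot.movel([525.4,262.3,135],max_speed=100)
s=bot.get_state();print(s["t"],s["tcp_pos"],s["orientation"],s["qpos"][5])
im=imaging.capture("scene");b=imaging.capture("top")
cv2.imwrite("pics/c3.png",np.hstack([cv2.resize(im[95:215,335:455],None,fx=5,fy=5,interpolation=cv2.INTER_CUBIC)[:,:440],cv2.resize(b[150:270,190:262],None,fx=5,fy=5,interpolation=cv2.INTER_CUBIC)]))
print(proj("top",[525,262,135]))
```

```text
10.0 [525.44649809 262.28497457 135.02665237] [-3.14155113e+00 -2.22786845e-04 -3.02965258e+00] 0.22537935757475297
[[236.92165494 187.55563665]]
```

View pics/c3.png

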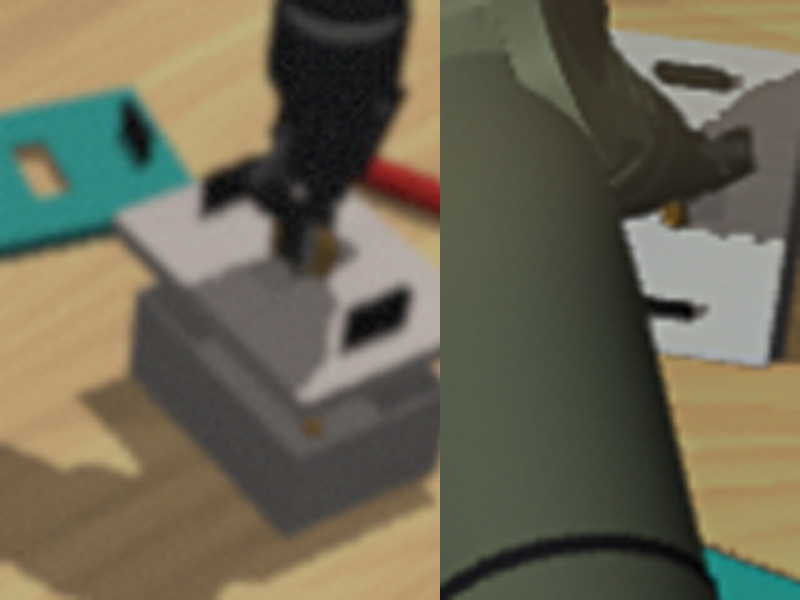

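The picture shows the pair held level above the tin. In the scene half the cover's corners are left (118,215) and near (300,402); in the top half one corner is at (770,362). I'll compare these with the projection of a pair perfectly centred over the tin.

Run:
```python
from h import *
f=lambda a,x0,y0:(np.array(a,float)+.5)/5-.5+[x0,y0]
def C(x,y,a,i,z):
    c=np.array(i)*[95,68];k,s=np.cos(a),np.sin(a);return np.array([x+k*c[0]-s*c[1],y+s*c[0]+k*c[1],z])
for z in(126.5,):
  for p,i in(((118,215),(-1,-1)),((300,402),(1,-1))):
    print("scene",at("scene",*f([p],335,95)[0],z)-C(528.6,262.1,-.157,i,z))
  print("top",at("top",*f([(330,362)],190,150)[0],z)-C(522.9,261.5,-.157,(-1,-1),z))
  print("edge TR..BR yaw", at("top",*f([(330,362)],190,150)[0],z))
```

```text
scene [-2.51951204e+00  2.90435739e+00  1.13686838e-13]
scene [-5.52320961e+00 -2.43750714e-01  1.13686838e-13]
top [ 3.15493143 -2.06391934  0.        ]
edge TR..BR yaw [421.59116069 207.12622879 126.5       ]
```

The two cameras disagree symmetrically (about ±3 mm), so the mean offset is roughly zero. I'll lower with a force guard; home should be at TCP z ≈ 85.5 and a jam on the rim would be at about 99.5.

Run:
```python
from h import *
print(bot.movel([525.4,262.3,84],max_speed=25,threshold=8))
s=bot.get_state();print(s["t"],s["tcp_pos"],s["contact_force"],s["wrist_torque"],s["opening"])
```

```text
True
11.9333 [525.40303717 262.28095297  85.51088905] [0.09072231 0.2895792  6.46579178] [-0.03441728  0.04360847  0.00789764] 0.1283105223258596
```

Run:
```python
from h import *
bot.dwell(.3); bot.grip(.3); bot.dwell(.2); bot.grip(0,25)
s=bot.get_state();print(s["t"],s["tcp_pos"],s["opening"],s["contact_force"],s["wrist_torque"])
y0=.112-np.pi;p=[525.4,262.3,86]
for d in [.2,.4,.6,.8,.95,1.05,1.1,1.15,1.2,1.24,1.28,1.32]:
    bot.movel(p,[np.pi,0,y0+d],max_speed=60)
    s=bot.get_state();print(d,round(s["t"],2),s["contact_force"].round(1),s["wrist_torque"].round(3),round(s["opening"],3),round(s["orientation"][2]-y0,3))
    if abs(s["wrist_torque"][2])>.35 or np.hypot(*s["contact_force"][:2])>15: break
```

```text
12.9833 [523.30920038 261.92599736  83.37473284] 0.13399326533807238 [-0.56663767  1.48231403  0.75564908] [0.31384719 0.10332781 0.02985341]
0.2 13.33 [-0.5 -0.  -4.8] [0.007 0.01  0.018] 0.139 0.197
0.4 13.68 [-0.9  0.3 -5.6] [-0.059 -0.023  0.043] 0.14 0.396
0.6 14.03 [-0.3  0.2 -4.5] [-0.024 -0.026  0.033] 0.138 0.596
0.8 14.38 [-0.8 -0.8 -6. ] [-0.028  0.012  0.013] 0.138 0.796
0.95 14.68 [ 0.1 -0.2 -6. ] [-0.059  0.013  0.04 ] 0.135 0.945
1.05 14.93 [ 1.  -0.1 -4.9] [-0.    -0.028  0.005] 0.135 1.045
1.1 15.18 [ 0.7  0.  -5.5] [-0.009  0.072 -0.006] 0.136 1.097
1.15 15.43 [ 0.1  0.5 -5.7] [ 0.03  -0.     0.026] 0.135 1.147
1.2 15.68 [ 0.5 -0.1 -5.7] [ 0.029 -0.029 -0.016] 0.137 1.198
1.24 15.93 [-0.3 -0.2 -6.2] [ 0.021 -0.003 -0.008] 0.131 1.238
1.28 16.18 [ 0.7 -0.6 -6.4] [ 0.023 -0.022 -0.007] 0.136 1.278
1.32 16.43 [ 0.7  0.7 -4.9] [-0.038  0.036 -0.064] 0.133 1.318
```

The −5 N shows I'm carrying the lid weight: it is raised about 2 mm, still inside tolerance. I'll lower it back onto the rim, then finish the turn.

Run:
```python
from h import *
y0=.112-np.pi
s=bot.get_state();print(s["tcp_pos"],s["contact_force"])
print(bot.movel([525.4,262.3,82],max_speed=10,threshold=7))
s=bot.get_state();print(s["t"],s["tcp_pos"],s["contact_force"],s["wrist_torque"])
z=s["tcp_pos"][2]
for d in [1.36,1.4,1.44,1.48,1.52]:
    bot.movel([525.4,262.3,z],[np.pi,0,y0+d],max_speed=60)
    s=bot.get_state();print(d,round(s["t"],2),s["contact_force"].round(1),s["wrist_torque"].round(3),round(s["orientation"][2]-y0,3))
    if abs(s["wrist_torque"][2])>.3: break
```

```text
[525.43244585 262.16311394  85.98792737] [ 0.7411204   0.72436746 -4.8523987 ]
True
16.7833 [525.54919186 262.34517797  83.32969175] [-0.51597689  0.32584186  5.73204229] [-0.10808916  0.10671751 -0.01760877]
1.36 17.03 [ 0.   1.5 -1.7] [ 0.199 -0.135 -0.082] 1.359
1.4 17.28 [ 0.3  1.9 -2.3] [ 0.374 -0.109 -0.755] 1.397
```

The stop is reached (torque −0.75 N m). I'll release, rise and look.

Run:
```python
from h import *
y0=.112-np.pi
bot.movel([525.4,262.3,83.5],[np.pi,0,y0+1.37],max_speed=60)
bot.grip(.4); bot.dwell(.2)
bot.movel([525.4,262.3,190],max_speed=120)
bot.move_ptp([430,100,300],[np.pi,0,-2.])
s=bot.get_state();print(s["t"],s["tcp_pos"],s["qpos"])
im=imaging.capture("scene");b=imaging.capture("top")
cv2.imwrite("pics/c4.png",np.hstack([cv2.resize(im[105:210,345:435],None,fx=5,fy=5,interpolation=cv2.INTER_CUBIC),cv2.resize(b[145:250,200:270],None,fx=5,fy=5,interpolation=cv2.INTER_CUBIC)]))
```

```text
19.9917 [430.37080124 100.34657763 299.39221687] [ 6.14547565e-02  8.30935645e-02 -3.25205574e-01  1.16268908e+00
  4.13242370e-04 -1.08068259e+00]
```

View pics/c4.png

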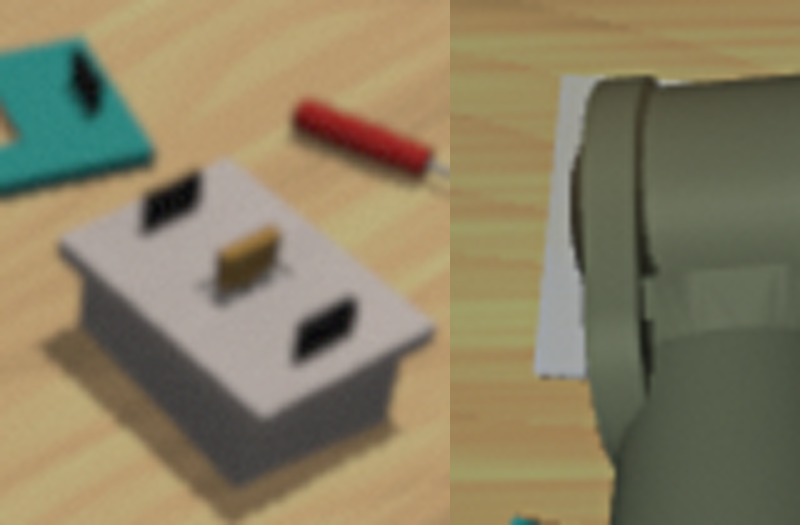

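The pair is fully seated on the tin with the nut parallel to the grips, in line with the slot. Scene-crop cover corners are right (433,330), near (265,417), left (60,245), far (222,158); grip tops run from (145,193) to (200,173) and from (298,327) to (355,300).

Run:
```python
from h import *
f=lambda a,x0,y0:(np.array(a,float)+.5)/5-.5+[x0,y0]
c=f([(433,330),(265,417),(60,245),(222,158)],345,105)
print(fit("scene",c,190,136,77,[525,262,-.157]))
g=[at("scene",*f([p],345,105)[0],105)[:2] for p in((145,195),(200,175),(297,329),(355,301))]
print(g,(g[0]+g[1])/2,(g[2]+g[3])/2,sum(g)/4)
t=f([(108,50)],0,0)
for cam,q in(("top",f([(558-450,76),(538-450,377)],200,145)),):
  for p in q: print(at(cam,*p,77))
```

```text
(array([ 5.28663741e+02,  2.61367927e+02, -7.01372117e-02]), np.float64(0.770278631666514))
[array([454.11841684, 248.34465493]), array([461.96490631, 287.62619748]), array([595.83526712, 232.63826364]), array([600.78065114, 275.99226853])] [458.04166157 267.9854262 ] [598.30795913 254.31526609] [528.17481035 261.15034615]
[624.24650039 325.22196134  77.        ]
[434.17014163 335.53486761  77.        ]
```

Run:
```python
from h import *
R=[np.pi,0,-.08-np.pi/2];x,y=455.8,267.
bot.grip(.5,20)
bot.move_ptp([x,y,170],R)
print(bot.movel([x,y,81],max_speed=60,threshold=12))
bot.dwell(.2);s=bot.get_state();print(s["t"],s["tcp_pos"],s["contact_force"])
bot.grip(0,20);bot.dwell(.2)
s=bot.get_state();print(s["tcp_pos"],s["contact_force"],s["wrist_torque"],s["opening"],s["gripper_force"])
bot.grip(0,70);bot.dwell(.2)
s=bot.get_state();print(s["tcp_pos"],s["contact_force"],s["wrist_torque"],s["opening"],s["gripper_force"])
z=s["tcp_pos"][2]
bot.movel([x,y,z+3],max_speed=8);bot.dwell(.2)
s=bot.get_state();print(s["t"],s["tcp_pos"],s["contact_force"],s["wrist_torque"])
```

```text
False
23.0333 [455.96563631 267.07630073  81.23715885] [0.09275134 0.24467077 0.0505368 ]
[455.94034314 266.97483999  81.10383437] [-0.08812069  0.08512887  1.28059394] [-0.10830502 -0.0003471  -0.0630379 ] 0.11317566783721941 22.051962018013
[456.03824445 267.06369796  81.23680884] [-0.19917697 -0.99637867  4.28116076] [-0.10684558  0.02663975 -0.01054924] 0.09786811478794424 68.99441242218018
24.7917 [455.71955423 266.96881988  84.14200817] [-0.41026015 -0.99950683 -1.91835564] [ 0.00880968  0.19541643 -0.00849199]
```

The load is 1.9 N, which is the cover alone. I'll lift on.

Run:
```python
from h import *
x,y=455.8,267.
bot.movel([x,y,110],max_speed=20)
s=bot.get_state();print(s["t"],s["contact_force"])
bot.movel([x,y,182],max_speed=50);bot.dwell(.5)
s=bot.get_state();print(s["t"],s["tcp_pos"],s["contact_force"],s["wrist_torque"],s["opening"],s["gripper_force"])
im=imaging.capture("scene")
cv2.imwrite("pics/c5.png",cv2.resize(im[70:220,330:470],None,fx=4,fy=4,interpolation=cv2.INTER_CUBIC))
```

```text
26.2333 [ 0.67810578 -0.13130321 -1.35369953]
28.325 [455.79167513 267.00211552 182.00507971] [ 1.08553148 -0.12837199 -2.30272902] [ 0.00380963  0.13344322 -0.01385493] 0.09850738712506742 68.17960023880005
```

View pics/c5.png

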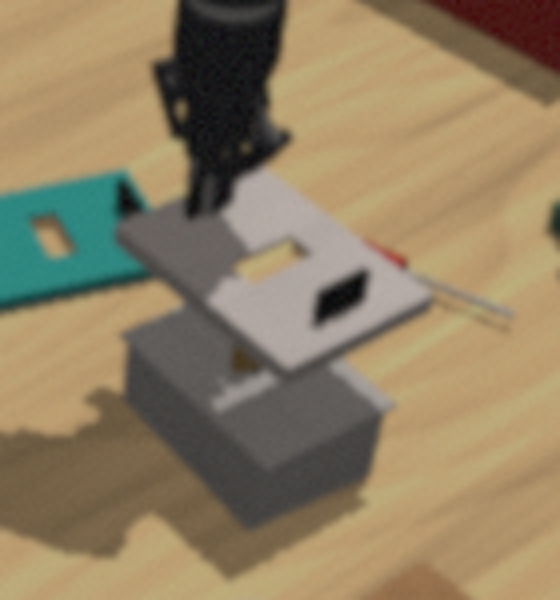

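The cover is held level above the tin at (275,275). The inner lid is flat on the rim (left corner (122,335), near (268,470), right (393,405)) with the nut standing clear. Handing in.

```bash
python3 -c "
from bench import bot
print(bot.sign_off())"
```

```text
the job is handed in; nothing more can be done
None
```

I put the locked pair home on the tin, turned the wing nut to its stop, and handed the job in holding the cover alone, level, about 10 cm above its seat. The last picture shows the inner lid seated; while turning the nut I raised the lid about 2.5 mm (limit 3.5 mm) before setting it back, and the hand-in returned no verdict.

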